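# Index the filling turntable and hold the hopper gate at half feed

## Task

The hopper is empty: this is a dry set-up of the small hand filling station. Turn the six-place turntable by its black bar handle to the next position, to whichever side brings the open, uncapped jar under the spout, and let it click in there. Then pull the yellow handle of the spring-closed hopper gate until the gate is half open (red pointer on the middle mark, in the green band of the scale) and finish while still holding it there against its spring; keep the gate shut until the open jar is under the spout, do not pull it past three quarters open, and leave the jars standing in their nests and the things lying round the station where they are.

Things in the scene. Friction and masses are not known exactly. Their poses are not given: they have to be found in the camera images.
- station: Fixed filling station: white base plate 350 x 260 x 12 mm, turntable, post behind. Origin on the worktop under the turntable's axis; x points to the spout (away from the robot within 0.25 rad), y to the left, the way the gate is pulled. The conical steel hopper over the spout, 90 mm diameter, rim 219 mm up, has its near side 60 mm from the turntable's axis; post 145 mm, gate rail and the rest under 134 mm
- spout (a point): Centre of the spout's mouth under the hopper, 104 mm above the worktop and 105 mm from the turntable's axis, 4 mm above the capped jars
- turntable (a joint): Angle of the turntable, a 280 mm aluminium disc with six white jar nests 60 degrees apart, 105 mm from its axis; 0 at the start, positive anticlockwise from above. A sprung roller clicks into a notch every 60 degrees (1.047 rad) and draws the table home from up to about 25 degrees either side; leaving a notch takes 0.33 N m; damped by 0.25 N m per rad/s
- turn_handle (a point): Grip point of the turntable's handle: an upright black bar 66 mm long, 14 mm thick, 36 mm tall (150 to 186 mm above the worktop) on the turntable's axis; this point is 170 mm above the worktop. It turns with the table; at the start the bar's length lies along the station's x, so pinch it across the station's y
- gate (a joint): Opening of the hopper's slide gate in m: 0 shut, 0.025 half open, 0.05 fully open; it slides along the station's +y. A spring shuts it when let go: about 4 N at the start, 9 N at half, 14 N fully open
- gate_handle (a point): Grip point, 160 mm above the worktop, of the gate's yellow upright handle: 10 mm thick along the station's y (the pull), 26 mm wide along x, from 128 to 178 mm above the worktop; it moves with the gate. Nearer the spout a red pointer on the gate's bar runs over a white scale with marks at shut, quarter, half, three quarters and full; the half mark is in a green band 8 mm wide
- open_jar: Empty beige jar without a cap, 42 mm diameter, 56 mm tall, open 30 mm mouth; loose in a nest 18 mm deep, origin under its foot, which stands 42 mm above the worktop. At the start it is in the nest next to the spout's, on the left or the right
- capped_jar_1: Filled jar with a white cap, 42 mm diameter, 58 mm tall, loose in the nest under the spout at the start; origin under its foot
- capped_jar_2: Same kind of filled, capped jar, in the nest on the other side of the spout from the open jar; origin under its foot
- jar_cap: Bystander: white screw cap, 39 mm diameter, 13 mm high, lying on the worktop left of the turntable
- pen_click: Bystander: red pen, 145 mm long, lying on the worktop left of the station
- thermometer: Bystander: grey hand-held thermometer with a small screen, 140 x 52 x 26 mm, lying on the worktop right of the station

How it is judged (in metres and radians):
On the way, in this order (a step that is already met when the one before it is completed fails the run):
1. the open jar is under the spout, the turntable at rest in its notch, the gate shut (horizontal distance between open_jar and spout below 0.008 m and angle between open_jar's own z axis and vertical below 0.1 rad and velocity of joint turntable between -0.1 and 0.1 rad/s and value of joint gate below 0.006 m), for 0.2 s.
2. the gate is drawn to half travel by the fingers (value of joint gate between 0.021 and 0.029 m and contact force between the fingers and gate above 3 N), for 0.3 s.
At the end, for the whole second after the job is handed in: The turntable rests in the next notch (60 degrees to one side, within 3.4 degrees) with the open jar within 8 mm of the spout's axis; the gate stands still at half travel (25 mm, within 4 mm), held there by the fingers with more than 3 N; all three jars stand upright in their nests (all of step 2 and velocity of joint gate between -0.01 and 0.01 m/s and horizontal distance between open_jar and spout below 0.008 m and (value of joint turntable between 0.987 and 1.107 rad or value of joint turntable between -1.107 and -0.987 rad) and angle between each of open_jar, capped_jar_1, capped_jar_2's own z axis and vertical below 0.1 rad and height (world z) of open_jar between 0.037 and 0.047 m and height (world z) of capped_jar_1 between 0.037 and 0.047 m and height (world z) of capped_jar_2 between 0.037 and 0.047 m); the arm keeps its last pose, push and grip.
It fails at once if the gate is opened while the open jar is not under the spout (value of joint gate above 0.008 m and horizontal distance between open_jar and spout above 0.012 m).
It fails at once if the gate is pulled past three quarters open (value of joint gate above 0.0385 m).
It fails at once if a jar is tipped or lifted out of its nest (angle between any of open_jar, capped_jar_1, capped_jar_2's own z axis and vertical above 0.35 rad or height (world z) of any of open_jar, capped_jar_1, capped_jar_2 above 0.055 m).
It fails at once if a thing lying round the station is disturbed (distance of any of jar_cap, thermometer, pen_click from where it was at the start of the episode above 0.02 m).
It also fails if it takes over 45 s, if anything falls off the work surface, if the arm or the gripper's body presses on something with over 40 N, if the wrist force passes 120 N, or if a joint passes its speed limit or range.

## Robot

A 6-joint arm with a two-finger parallel gripper is mounted at the origin on a cart in front of the work surface, level with it; the furniture and walls round the work are solid. World frame = base frame: x ahead of the robot, y to its left, z up, the work surface at z = 0. Lengths are in mm, angles in rad, forces in N, time in s.
With the tool pointing down it reaches from about 350 to 775 mm from the base axis. Payload 7.3 kg.
Tool frame: the origin (TCP) lies midway between the tips of the shut fingers; the grasp point (between the pads) lies 19 mm behind it (bot.hold_point_z is the distance from the TCP to the grasp point, in mm); z points along the fingers, y is the direction in which the jaws open and shut (so a half turn about z gives the same grasp; the last joint's range is limited). The gripper opens to 92 mm and grips with 3 to 60 N. Pads are 19 mm wide; open, the fingers measure 130 mm over their backs; the gripper's body (75 mm by 190 mm) begins 47 mm behind the grasp point.
Start: joints at [-1.295, 0.342, 1.524, -0, 1.275, -0.146], TCP at [214.961, -478.996, 226.741] pointing down, gripper open.
Joint ranges: [-2.53, 2.53], [-0.77, 2.02], [0.04, 2.7], [-1, 4.14], [0.28, 2.66], [-3.11, 3.11]. Speed limits (rad/s): [2.57, 2.57, 3.14, 3.14, 3.14, 3.14].

## Interface

Orientations are given as [roll, pitch, yaw] about the fixed x, y, z axes, in that order (R = Rz(yaw) Ry(pitch) Rx(roll)).
In Python, from plant import bot gives the robot as it stands.
- The arm moves only by the tool servo_tool, never from a script. Its argument "series" is a list of rows, each a list of 5 numbers: the opening, from 0 (shut) to 1 (fully open), then the shift along the tool's x, y, z each as a share of 50 mm, from -1 to 1, then the turn about the tool's z as a share of 90 degrees, from -1 to 1. In form: [[gripper, tx, ty, tz, spin], ...]. A call has 1 to 20 rows; each row shifts and turns the commanded pose from where the row before left it, along the tool's axes as they then stand; what a row does not reach is not made up. A row lasts 1/8 s, in which the tool goes at most 62.5 mm and 10.7 degrees, less where a joint would pass 70% of its speed; a pose out of reach is approached as far as the arm can. A call with a number of a shift or a turn outside -1 to 1 is refused whole. A call with a gripper value outside its range is refused whole. The fingers move at their own pace and stop on an object; the grip force is fixed at half the most. Time passes only in rows, so rows that do not move let the fingers close. It gives the time, the measured TCP pose, the force and the opening at its end, in the units of the state.
- bot.get_obs(): the state, without advancing time (a new reading comes with each control period).
- bot.capture(name): name is "scene" or "top" or "wrist"; returns the picture (480x640x3 uint8, red, green, blue); there is no depth.
- bot.camera_model(name): a dict with "mtx" (3x3 intrinsics, pixels), "world_from_camera" (4x4, takes a point from camera to world coordinates). Camera axes: x right, y up, looking along -z (the intrinsics and any distortion apply to the point x, -y, -z); pixel columns grow to the right and rows downward; lengths in mm; the calibration is good to about 2 mm. The wrist camera is an equidistant fisheye: a pixel r from the principal point sees the ray r / f radians off the axis. A picture is of the moment at which its call begins: read the wrist's pose just before it. camera_model takes no time and is no camera call; for the wrist camera it gives the pose at the moment of the call.
- bot.close_job(): hands the job in, once; it reports no verdict.
Trained networks look in the newest picture that a camera, given by its name, has taken for a name from the list of things; names that differ only in an ending like _2 or _b are one class to them, and where a whole thing is asked for, a point or a joint stands for the part that bears it (a point fixed in the world has none). Each returns a list of dicts, best first, with "p" (0 to 1); they miss things now and then, are a little off and sometimes report something else, mostly with a low value. They report only what shows in the picture. A call takes as long as a camera call.
- bot.outline_of(camera, label): "mask" (480x640 bool, what is visible of it).
- bot.pinpoint(camera, label): "point" ([x, y, z] in mm, in the coordinates of the camera as it stood for that picture, good to about 4 mm: a listed point, or the origin of a listed thing).
The state is a dict: "time": time; "joint_positions": joint angles; "dq": joint speeds; "tau": joint torques, N m; "tool_pos": TCP position; "tcp_rot": TCP orientation; "contact_force": force on the tool from outside, world axes, zero at the start; "moment": the same for the moment, N m; "grip_width": finger opening in mm.
Only numpy, scipy, OpenCV 4.12 (cv2) and the standard library are available. Lean on these libraries where they do the work, as an engineer would, in place of code of your own. Each camera call takes 0.05 s, during which the arm holds its last target.

## Working session

There is one attempt and no reset: what is moved stays moved. The work goes in short steps, Python scripts to look and compute and a tool call to move; the robot and the scene stay as the last step left them, time stands still between calls to the robot, and variables do not carry over. Pictures are saved under pics/ and viewed, and the job is handed in when it is done.

Besides the shell and the picture viewer there is one more tool, called in YAML: its name, and indented under it one key for each argument. servo_tool: Moves the arm, as the interface text tells. Shift numbers are shares of 50 mm and turn numbers shares of 90 degrees, none past 1 either way. Its arguments: {"type":"object","properties":{"series":{"type":"array"}},"required":["series"]}

```bash
mkdir -p pics; ls
cat > h.py <<'E'
import numpy as np, cv2
from plant import bot
def save(n,f):
    im=bot.capture(n); cv2.imwrite('pics/'+f,im[:,:,::-1]); return im
def pts(cam,labels):
    T=np.array(bot.camera_model(cam)["world_from_camera"])
    out={}
    for l in labels:
        r=bot.pinpoint(cam,l)
        out[l]=[((T@np.r_[d['point'],1])[:3].round(1).tolist(),round(float(d['p']),2)) for d in r[:3]]
        print(cam,l,out[l])
    return out
E
python3 - <<'E'
from h import *
o=bot.get_obs(); print(o)
for c in ("scene","top"):
    save(c,c+'0.png')
    pts(c,["spout","turn_handle","gate_handle","open_jar","capped_jar_1","station"])
print(bot.get_obs()['time'], bot.hold_point_z)
E
```

```text
pics
{'time': 0.0, 'joint_positions': array([-1.29498605e+00,  3.42742979e-01,  1.52501988e+00, -2.63099888e-05,
        1.27540734e+00, -1.46014262e-01]), 'dq': array([ 2.58648370e-05, -8.35513249e-04, -5.11837850e-04, -2.15168440e-03,
       -7.15853835e-04, -1.62705360e-03]), 'tau': array([ 5.45005321e-06, -4.31244493e+01, -2.44225931e+01,  7.17272842e-02,
        5.58691949e-02, -1.20254103e-04]), 'tool_pos': array([ 214.84099512, -478.57615932,  226.03345878]), 'tcp_rot': array([-3.14002823e+00, -2.04635929e-04,  4.21832055e-01]), 'contact_force': array([ 0.37100118,  0.76260842, -0.73529184]), 'moment': array([ 0.02981697, -0.02558156,  0.05016369]), 'grip_width': 91.77257553069188}
scene spout [([578.4, -14.8, 106.3], 0.58)]
scene turn_handle [([475.2, 8.1, 173.6], 0.55)]
scene gate_handle [([618.3, 148.2, 157.1], 0.79), ([476.3, 10.2, 0.6], 0.22)]
scene open_jar [([545.0, 85.0, 39.1], 0.56)]
scene capped_jar_1 [([510.2, -95.4, 40.8], 0.7), ([578.3, -18.3, 42.4], 0.57)]
scene station [([478.7, 7.0, 0.8], 0.71), ([476.6, 9.9, 174.1], 0.55)]
top spout [([577.5, -19.0, 102.2], 0.97)]
top turn_handle [([479.1, 2.3, 171.3], 0.62)]
top gate_handle [([616.9, 145.9, 157.7], 0.7)]
top open_jar [([488.5, 175.1, -3.3], 0.63), ([547.6, 78.5, 39.0], 0.6)]
top capped_jar_1 [([509.7, -95.4, 43.4], 0.85), ([582.2, -14.3, 38.2], 0.4)]
top station [([480.1, 8.1, 0.6], 0.62)]
0.7 18.8
```

View pics/scene0.png

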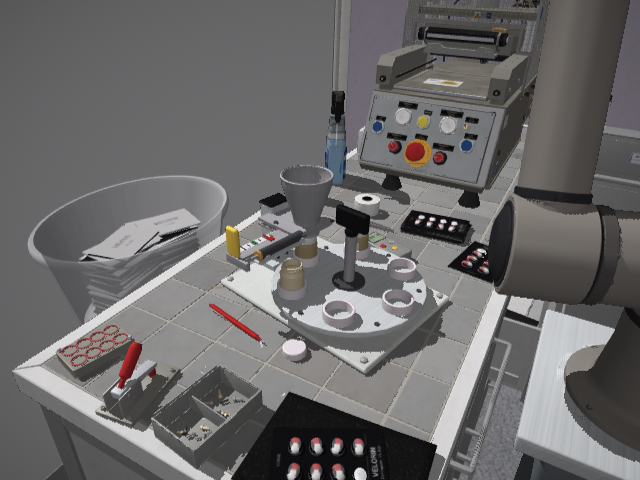

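View pics/top0.png

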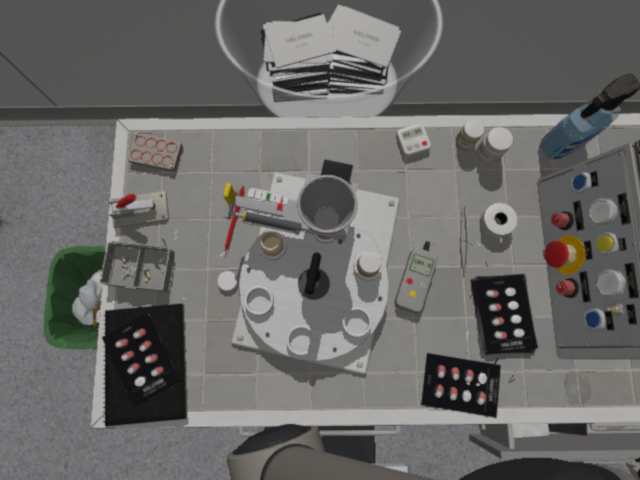

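Both views agree. The open jar is on the left, around (272,243) in the top picture. The spout and hopper are at about (327,205), the turntable bar at (314,275) and the yellow handle at (229,192). The table therefore has to turn clockwise, which is negative. Next I'll fit the station pose and check the wrist camera's offset.

```bash
cat > fit.py <<'E'
import numpy as np
from scipy.optimize import least_squares
a=np.pi/3;L=105
M={'s':(L,0),'o':(0,0),'j':(L*np.cos(a),L*np.sin(a)),'k':(L*np.cos(a),-L*np.sin(a))}
obs=[('s',578.4,-14.8),('s',577.5,-19),('s',578.3,-18.3),('s',582.2,-14.3),('o',475.2,8.1),('o',479.1,2.3),('o',478.7,7),('o',480.1,8.1),('j',545,85),('j',547.6,78.5),('k',510.2,-95.4),('k',509.7,-95.4)]
def res(p):
    c,s=np.cos(p[2]),np.sin(p[2])
    return np.ravel([(p[0]+c*M[k][0]-s*M[k][1]-x,p[1]+s*M[k][0]+c*M[k][1]-y) for k,x,y in obs])
r=least_squares(res,[478,7,-.2],loss='soft_l1',f_scale=3)
print(r.x, res(r.x).round(1))
p=r.x;c,s=np.cos(p[2]),np.sin(p[2])
for g in [(618.3,148.2),(616.9,145.9)]:
    d=np.array(g)-p[:2]; print('gate st',c*d[0]+s*d[1],-s*d[0]+c*d[1])
E
python3 fit.py
python3 - <<'E'
from h import *
T=np.array(bot.camera_model("wrist")["world_from_camera"]);o=bot.get_obs()
from scipy.spatial.transform import Rotation as R
Rt=R.from_euler('xyz',o['tcp_rot']).as_matrix()
print((Rt.T@(T[:3,3]-o['tool_pos'])).round(1)); print((Rt.T@T[:3,:3]).round(2))
E
```

```text
[ 4.77136572e+02  5.43025554e+00 -2.10201494e-01] [ 1.4 -1.7  2.3  2.5  1.5  1.8 -2.4 -2.2  1.9 -2.7 -2.   3.1 -1.6 -1.6
 -3.  -2.7  2.5 -1.6 -0.1  4.9 -0.7  0.9 -0.2  0.9]
gate st 108.2663636745809 169.08195635971794
gate st 107.3770902408579 166.54046216140188
[  75.8   -0.9 -159.1]
[[-0.    0.96  0.29]
 [ 1.   -0.    0.  ]
 [ 0.    0.29 -0.96]]
```

servo_tool:
  series:
    - [1,0,0,-1,-0.114]
    - [1,0,0,0,-0.114]
    - [1,0,0,0,-0.114]
    - [1,0,0,0,-0.114]
    - [1,0,0,0,-0.114]
    - [1,0,0,0,-0.114]
    - [1,0,0,0,-0.114]
    - [1,0,0,0,-0.114]
    - [1,0,0,0,-0.114]
    - [1,0,0,0,-0.114]
    - [1,0,0,0,-0.114]
    - [1,0,0,0,-0.114]
    - [1,0,0,0,-0.114]
    - [1,0,0,0,-0.114]
    - [1,0,0,0,0]

```text
time: 2.58
tool_pos: [215.0, -479.0, 276.8]
tcp_rot: [-3.141, 0.0, 2.927]
contact_force: [-0.1, 0.7, 0.4]
grip_width: 91.8
```

servo_tool:
  series:
    - [1,0,1,0,0]
    - [1,0,1,0,0]
    - [1,0,1,0,0]
    - [1,0,1,0,0]
    - [1,-0.44,0.94,0,0]
    - [1,-0.44,0.94,0,0]
    - [1,-0.44,0.94,0,0]
    - [1,-0.44,0.94,0,0]
    - [1,-0.44,0.94,0,0]
    - [1,-0.44,0.94,0,0]
    - [1,-0.44,0.94,0,0]
    - [1,0,0,0,0]
    - [1,0,0,0,0]

```text
time: 4.2
tool_pos: [476.8, 5.4, 276.5]
tcp_rot: [-3.141, -0.001, 2.927]
contact_force: [-0.3, 0.3, -0.0]
grip_width: 91.8
```

Run:
```python
from h import *
o=bot.get_obs(); print(o['time'],o['tool_pos'],o['tcp_rot'],o['joint_positions'].round(2),o['contact_force'])
save("wrist",'w1.png')
pts("wrist",["turn_handle","gate_handle","open_jar","station"])
save("top",'t1.png')
```

```text
4.2 [476.81980444   5.38817552 276.52029716] [-3.14100742e+00 -6.69550169e-04  2.92710711e+00] [-0.15  0.22  1.56 -0.    1.37 -1.51] [-0.33173372  0.30038484 -0.04631637]
wrist turn_handle [([474.3, 6.8, 171.6], 0.71)]
wrist gate_handle []
wrist open_jar [([545.6, 80.9, 44.0], 0.89), ([578.2, -17.1, 41.7], 0.61)]
wrist station [([477.5, 8.4, -3.3], 0.69)]
```

View pics/w1.png

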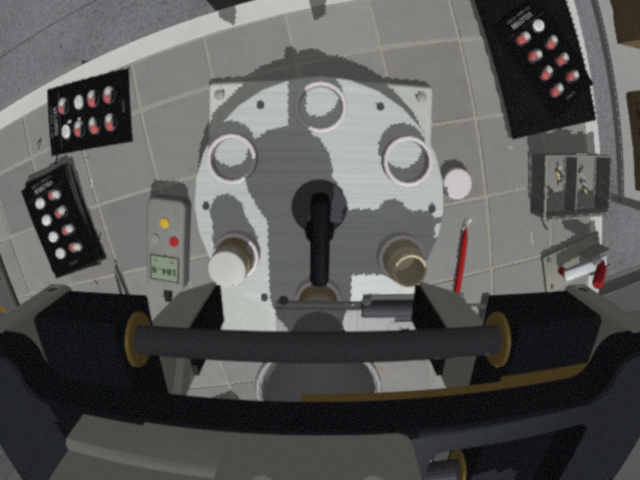

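The bar runs straight up the wrist picture at column 320, midway between the fingers (about 192 and 442) and lined up with the tool. I can descend and pinch it.

servo_tool:
  series:
    - [1,0,0,0.6,0]
    - [1,0,0,0.6,0]
    - [1,0,0,0.6,0]
    - [1,0,0,0.48,0]
    - [1,0,0,0,0]
    - [0.5,0,0,0,0]
    - [0.3,0,0,0,0]
    - [0,0,0,0,0]
    - [0,0,0,0,0]
    - [0,0,0,0,0]
    - [0,0,0,0,0]
    - [0,0,0,0,0]

```text
time: 6.0
tool_pos: [477.2, 5.6, 162.7]
tcp_rot: [-3.142, -0.0, 2.929]
contact_force: [-0.2, 0.3, 1.1]
grip_width: 26.5
```

Run:
```python
from h import *
o=bot.get_obs(); print(o['time'],o['tool_pos'],o['tcp_rot'],o['grip_width'],o['contact_force'],o['moment'])
save("wrist",'w2.png')
```

```text
6.0 [477.21642403   5.56941893 162.68600672] [-3.14155572e+00 -1.57685805e-05  2.92880301e+00] 26.479112782742064 [-0.1956805   0.28412775  1.06527459] [ 0.14930719 -0.15516517 -0.0076031 ]
```

View pics/w2.png

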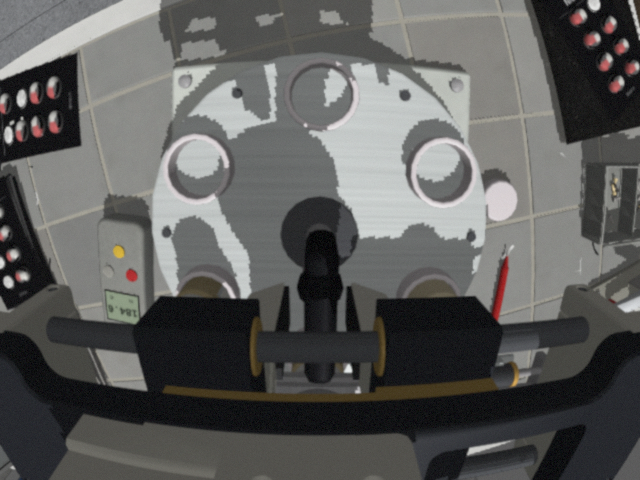

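The fingers are still closing around the bar. I'll let them settle, then start the clockwise turn, which is positive spin about the downward tool z.

servo_tool:
  series:
    - [0,0,0,0,0]
    - [0,0,0,0,0]
    - [0,0,0,0,0]
    - [0,0,0,0,0]
    - [0,0,0,0,0.02]
    - [0,0,0,0,0.03]
    - [0,0,0,0,0.03]
    - [0,0,0,0,0.03]
    - [0,0,0,0,0.03]
    - [0,0,0,0,0.03]
    - [0,0,0,0,0.03]

```text
time: 7.42
tool_pos: [476.6, 6.8, 162.7]
tcp_rot: [3.141, -0.002, 2.615]
contact_force: [-1.3, 6.1, 3.1]
grip_width: 14.8
```

Run:
```python
from h import *
o=bot.get_obs(); print(o['time'],o['tool_pos'],o['tcp_rot'],o['grip_width'],o['contact_force'],o['moment'])
save("wrist",'w3.png')
```

```text
7.425 [476.6209692    6.77281452 162.72327626] [ 3.14081273e+00 -1.84755065e-03  2.61473969e+00] 14.794342432621352 [-1.31129144  6.11749145  3.12918336] [0.89849689 0.24309606 0.60969222]
```

View pics/w3.png

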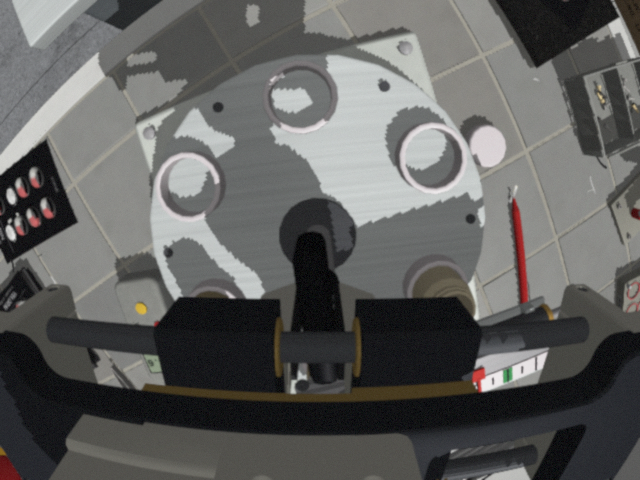

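servo_tool:
  series:
    - [0,0,0,0,0.02]
    - [0,0,0,0,0.02]
    - [0,0,0,0,0.02]
    - [0,0,0,0,0.02]
    - [0,0,0,0,0.02]
    - [0,0,0,0,0.02]

```text
time: 8.22
tool_pos: [476.6, 6.7, 162.7]
tcp_rot: [3.141, -0.002, 2.426]
contact_force: [-1.1, 4.6, 3.0]
grip_width: 14.6
```

Run:
```python
from h import *
o=bot.get_obs(); print(o['time'],o['tool_pos'],o['tcp_rot'],o['grip_width'],o['contact_force'],o['moment'])
save("wrist",'w4.png')
```

```text
8.225 [476.55980443   6.67082348 162.70969787] [ 3.14122906e+00 -2.09839053e-03  2.42595993e+00] 14.626358795562602 [-1.14440376  4.61841119  2.96561085] [0.88886835 0.19572157 0.3115199 ]
```

View pics/w4.png

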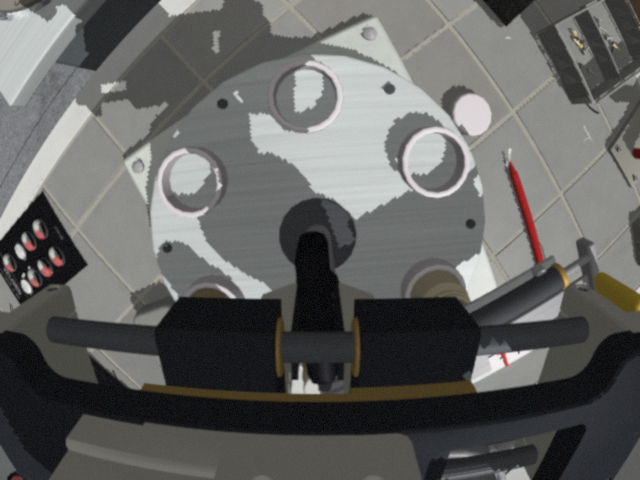

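The table is following with only a small lag, so I'll carry on to 60°.

servo_tool:
  series:
    - [0,0,0,0,0.03]
    - [0,0,0,0,0.03]
    - [0,0,0,0,0.03]
    - [0,0,0,0,0.03]
    - [0,0,0,0,0.03]
    - [0,0,0,0,0.03]
    - [0,0,0,0,0.03]
    - [0,0,0,0,0.03]
    - [0,0,0,0,0.03]
    - [0,0,0,0,0.03]
    - [0,0,0,0,0.03]
    - [0,0,0,0,0.015]
    - [0,0,0,0,0]
    - [0,0,0,0,0]

```text
time: 10.02
tool_pos: [476.5, 6.0, 162.7]
tcp_rot: [-3.14, -0.001, 1.884]
contact_force: [-3.9, 2.8, 3.6]
grip_width: 13.7
```

Run:
```python
from h import *
o=bot.get_obs(); print(o['time'],o['tool_pos'],o['tcp_rot'],o['grip_width'],o['contact_force'],o['moment'])
save("wrist",'w5.png')
```

```text
10.025 [476.45811263   5.98777958 162.65150672] [-3.14036377e+00 -1.27778140e-03  1.88415251e+00] 13.730503529026954 [-3.92767057  2.75168689  3.56010355] [ 0.45089899  0.50406454 -0.28312285]
```

View pics/w5.png

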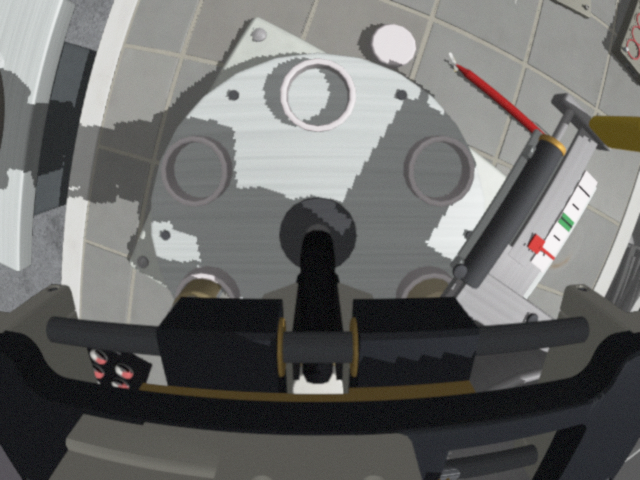

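servo_tool:
  series:
    - [0.4,0,0,0,0]
    - [0.4,0,0,0,0]
    - [0.4,0,0,0,0]
    - [0.4,0,0,0,0]
    - [0.4,0,0,-0.3,0]
    - [0.4,0,0,-0.7,0]
    - [0.4,0,0,-1,0]
    - [0.4,0,0,-0.4,0]
    - [0.4,0,0,0,0]

```text
time: 11.2
tool_pos: [477.9, 5.4, 284.0]
tcp_rot: [3.138, 0.002, 1.884]
contact_force: [0.5, 0.1, -0.2]
grip_width: 36.5
```

Run:
```python
from h import *
o=bot.get_obs(); print(o['time'],o['tool_pos'],o['tcp_rot'],o['grip_width'],o['contact_force'],o['moment'])
save("wrist",'w6.png')
pts("wrist",["open_jar","gate_handle","capped_jar_1"])
save("scene",'s6.png')
pts("scene",["open_jar","gate_handle","capped_jar_1","spout"])
save("top",'t6.png')
pts("top",["gate_handle"])
```

```text
11.2 [477.93738451   5.42823477 283.97983314] [3.13843543e+00 1.70313809e-03 1.88423511e+00] 36.47384085571555 [ 0.45594303  0.05865009 -0.19832556] [ 0.00068666 -0.1088894   0.05668206]
wrist open_jar [([573.4, -20.1, 40.4], 0.5)]
wrist gate_handle [([614.6, 145.3, 157.7], 0.86)]
wrist capped_jar_1 [([504.2, -95.4, 40.5], 0.9), ([396.7, -71.3, 42.4], 0.68)]
scene open_jar [([582.4, -11.9, 40.8], 0.72)]
scene gate_handle [([617.8, 148.4, 159.3], 0.88)]
scene capped_jar_1 [([408.6, -72.8, 42.6], 0.94), ([505.0, -96.9, 40.7], 0.75)]
scene spout [([475.5, 10.1, 169.1], 0.3)]
top gate_handle []
```

View pics/w6.png

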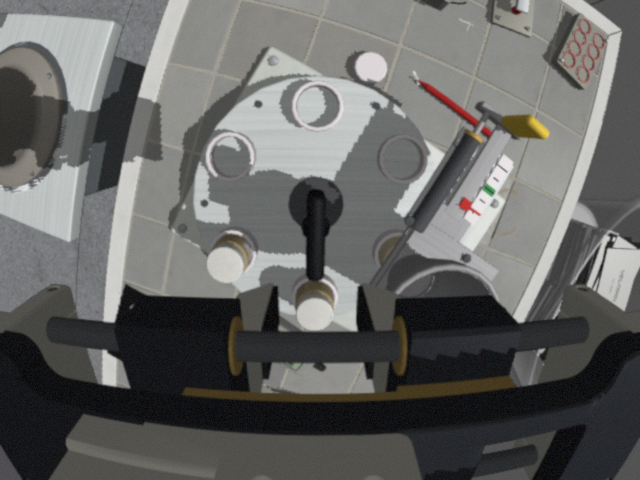

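View pics/s6.png

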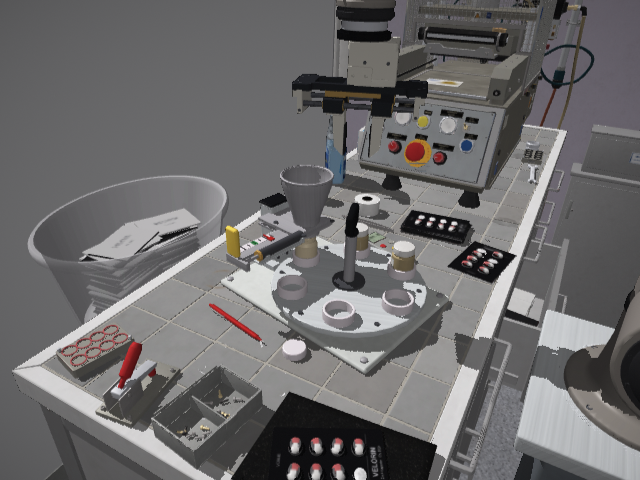

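The open jar is now under the spout at scene pixel (305,248), and the other two jars stand on the right. The gate pointer is on the shut mark, so I'll move over the yellow handle.

servo_tool:
  series:
    - [0.6,0,0,0,-0.111]
    - [0.6,0,0,0,-0.111]
    - [0.6,0,0,0,-0.111]
    - [0.6,0,0,0,-0.111]
    - [0.6,0,0,0,-0.111]
    - [0.6,0,0,0,-0.111]
    - [0.6,0,0,0,0]
    - [0.6,-0.53,0.84,0,0]
    - [0.6,-0.53,0.84,0,0]
    - [0.6,-0.53,0.84,0,0]
    - [0.6,-0.53,0.84,0,0]
    - [0.6,0,0,0,0]
    - [0.6,0,0,0,0]

```text
time: 13.38
tool_pos: [615.8, 147.5, 282.2]
tcp_rot: [-3.141, -0.001, 2.928]
contact_force: [0.9, -0.2, 0.9]
grip_width: 54.9
```

Run:
```python
from h import *
o=bot.get_obs(); print(o['time'],o['tool_pos'],o['tcp_rot'],o['grip_width'],o['contact_force'])
save("wrist",'w7.png')
pts("wrist",["gate_handle","open_jar"])
```

```text
13.375 [615.79600509 147.46819761 282.19194215] [-3.14085297e+00 -9.18895282e-04  2.92834995e+00] 54.86400414511683 [ 0.94040901 -0.21893629  0.87499207]
wrist gate_handle [([615.6, 149.8, 157.5], 0.72)]
wrist open_jar []
```

View pics/w7.png

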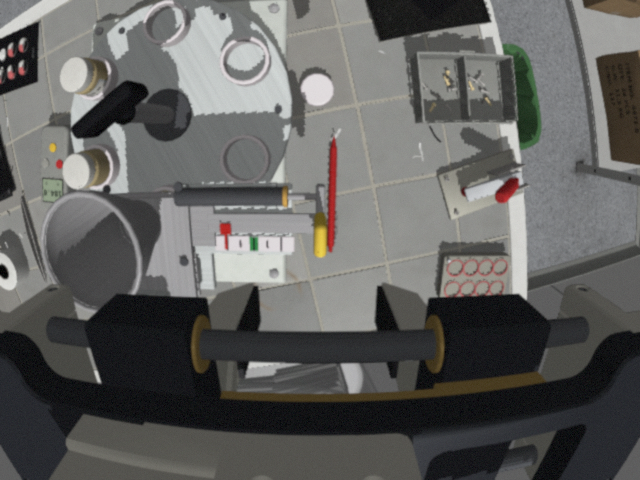

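The yellow handle is at about (320,238), centred between the fingers, and the pointer at (225,229) is on the shut mark. Now I'll descend and pinch it.

servo_tool:
  series:
    - [0.6,0,0,0.7,0]
    - [0.6,0,0,0.7,0]
    - [0.6,0,0,0.7,0]
    - [0.6,0,0,0.5,0]
    - [0.6,0,0,0.18,0]
    - [0.6,0,0,0,0]
    - [0,0,0,0,0]
    - [0,0,0,0,0]
    - [0,0,0,0,0]
    - [0,0,0,0,0]
    - [0,0,0,0,0]
    - [0,0,0,0,0]
    - [0,0,0,0,0]
    - [0,0,0,0,0]

```text
time: 15.28
tool_pos: [616.4, 149.1, 143.8]
tcp_rot: [3.139, 0.001, 2.93]
contact_force: [0.8, 5.9, -0.6]
grip_width: 9.9
```

Run:
```python
from h import *
o=bot.get_obs(); print(o['time'],o['tool_pos'],o['tcp_rot'],o['grip_width'],o['contact_force'])
save("wrist",'w8.png')
save("scene",'s8.png')
```

```text
15.275 [616.44794772 149.12263691 143.81071004] [3.13900913e+00 6.80625614e-04 2.93012889e+00] 9.906545982016327 [ 0.83507664  5.85104095 -0.62056973]
```

View pics/w8.png

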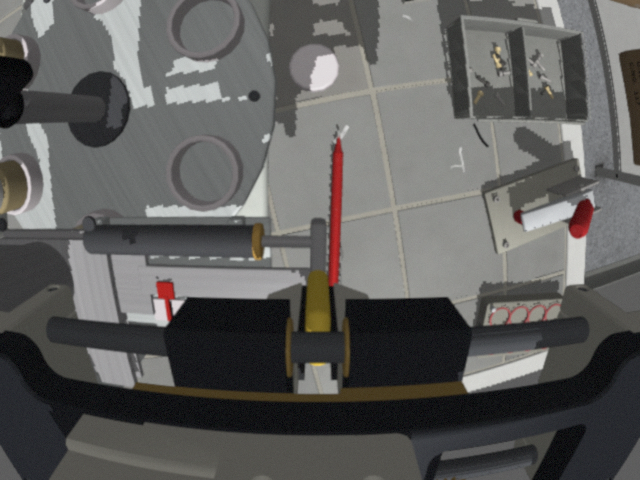

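View pics/s8.png

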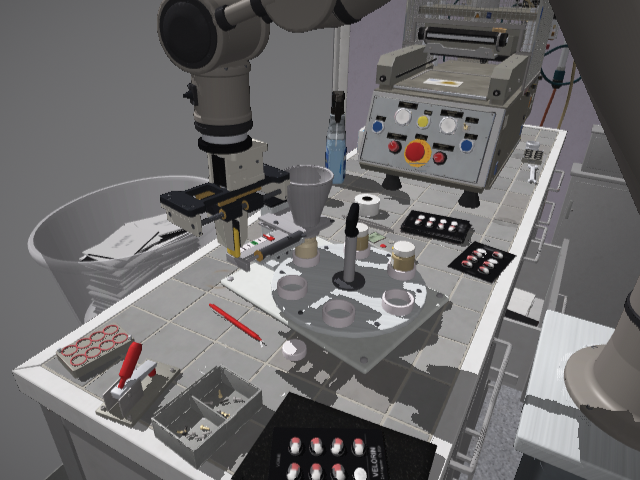

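The handle is pinched (9.9 mm opening), with the gate still against its shut stop. I'll pull gently in steps and measure the TCP travel along the station's y.

servo_tool:
  series:
    - [0,0,0.06,0,0]
    - [0,0,0.1,0,0]
    - [0,0,0.1,0,0]
    - [0,0,0.1,0,0]
    - [0,0,0.06,0,0]
    - [0,0,0,0,0]
    - [0,0,0,0,0]

```text
time: 16.25
tool_pos: [620.3, 166.3, 143.7]
tcp_rot: [-3.139, -0.0, 2.929]
contact_force: [-1.9, -6.7, 2.6]
grip_width: 9.5
```

Run:
```python
from h import *
o=bot.get_obs(); d=o['tool_pos'][:2]-np.array([616.448,149.123])
print(o['time'],o['tool_pos'],o['tcp_rot'],o['grip_width'],o['contact_force'],'travel',d@[np.sin(2.93),-np.cos(2.93)],'side',d@[np.cos(2.93),np.sin(2.93)])
save("wrist",'w9.png')
im=save("scene",'s9.png')
cv2.imwrite('pics/s9c.png',cv2.resize(im[200:290,200:340,::-1],None,fx=5,fy=5,interpolation=cv2.INTER_CUBIC))
im=save("top",'t9.png')
cv2.imwrite('pics/t9c.png',cv2.resize(im[160:240,200:320,::-1],None,fx=6,fy=6,interpolation=cv2.INTER_CUBIC))
```

```text
16.25 [620.34753126 166.314395   143.73149154] [-3.13880897e+00 -3.50125417e-04  2.92916753e+00] 9.51188631425737 [-1.89688728 -6.73055632  2.60217684] travel 17.6269558584049 side -0.20207228318419496
```

View pics/w9.png

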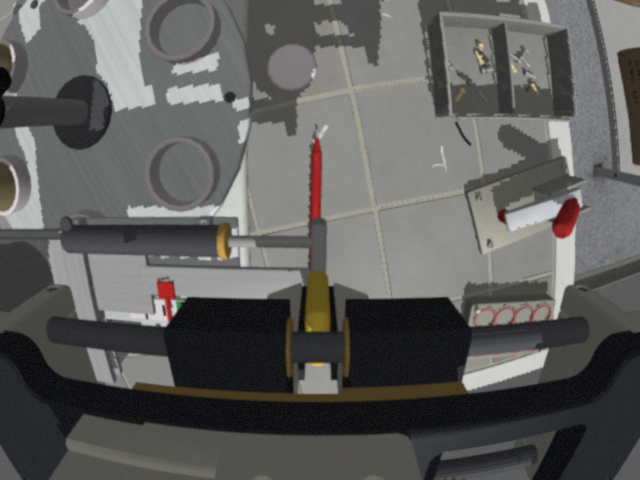

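View pics/s9c.png

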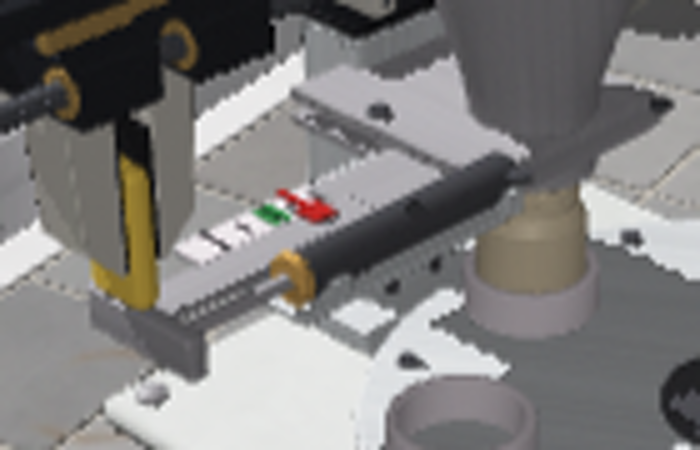

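View pics/t9c.png

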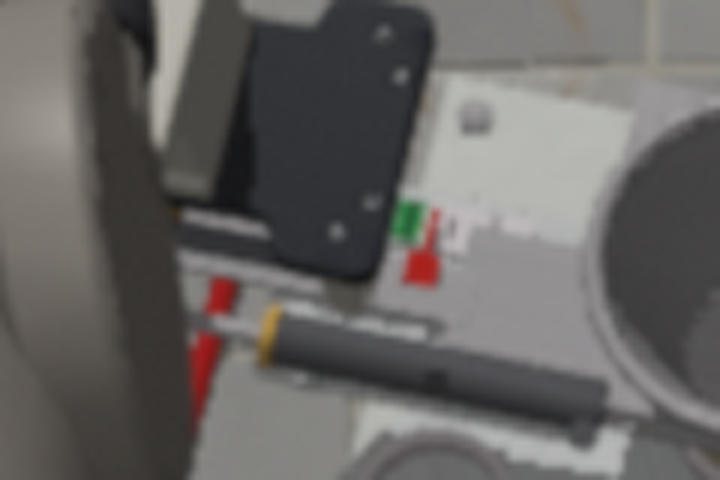

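The pointer tip stands just short of the green band, and the measured travel is 17.6 mm. About 7.5 mm more is needed.

servo_tool:
  series:
    - [0,0,0.04,0,0]
    - [0,0,0.06,0,0]
    - [0,0,0.05,0,0]
    - [0,0,0,0,0]
    - [0,0,0,0,0]
    - [0,0,0,0,0]
    - [0,0,0,0,0]

```text
time: 17.27
tool_pos: [621.9, 173.2, 143.7]
tcp_rot: [-3.138, -0.0, 2.929]
contact_force: [-2.1, -7.8, 2.6]
grip_width: 9.6
```

Run:
```python
from h import *
o=bot.get_obs(); d=o['tool_pos'][:2]-np.array([616.448,149.123])
print(o['time'],o['tool_pos'],o['tcp_rot'],o['grip_width'],o['contact_force'],'travel',d@[np.sin(2.93),-np.cos(2.93)])
im=save("scene",'s10.png')
cv2.imwrite('pics/s10c.png',cv2.resize(im[200:290,200:340,::-1],None,fx=5,fy=5,interpolation=cv2.INTER_CUBIC))
pts("scene",["open_jar","capped_jar_1","gate_handle"])
im=save("top",'t10.png')
cv2.imwrite('pics/t10c.png',cv2.resize(im[160:240,200:320,::-1],None,fx=6,fy=6,interpolation=cv2.INTER_CUBIC))
o=bot.get_obs();print(o['time'],o['tool_pos'],o['contact_force'],o['dq'].round(4))
```

```text
17.275 [621.92988547 173.21426426 143.73654105] [-3.13822060e+00 -3.12979599e-04  2.92897280e+00] 9.573392387480162 [-2.14150482 -7.78792037  2.59202071] travel 24.70526372084667
scene open_jar [([579.2, -12.7, 41.3], 0.73)]
scene capped_jar_1 [([407.1, -67.6, 44.0], 0.92), ([507.1, -95.1, 38.9], 0.86)]
scene gate_handle [([622.0, 172.7, 159.6], 0.69)]
17.525 [621.94445878 173.19557633 143.74764246] [-2.17958833 -8.21395527  2.19740328] [ 0.0001 -0.0028  0.0002 -0.0004 -0.0005  0.0013]
```

View pics/t10c.png

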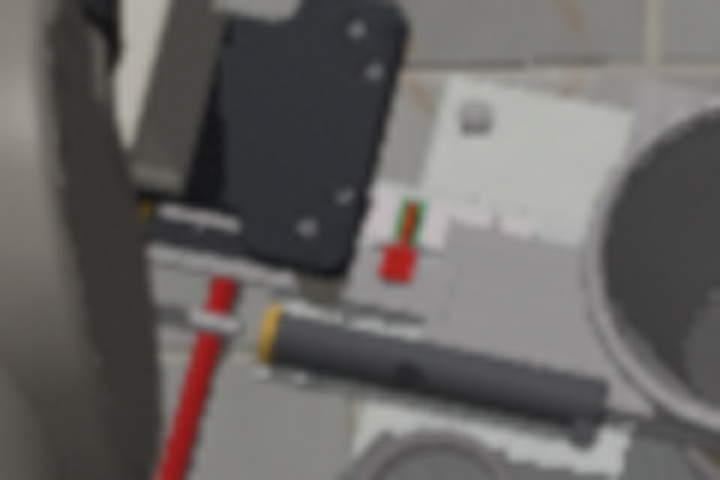

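View pics/s10c.png

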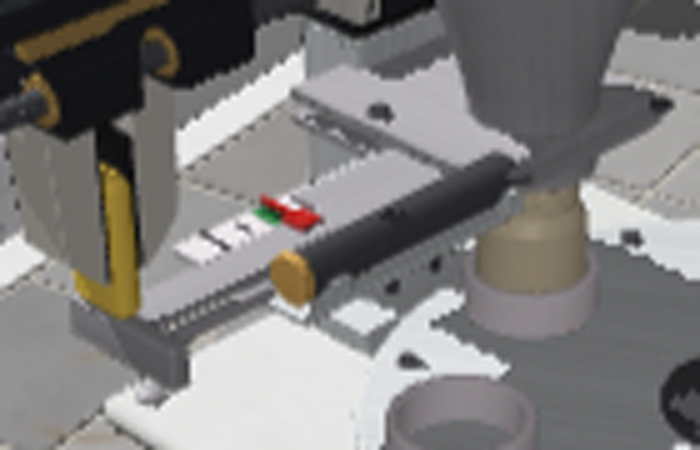

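View pics/s10.png

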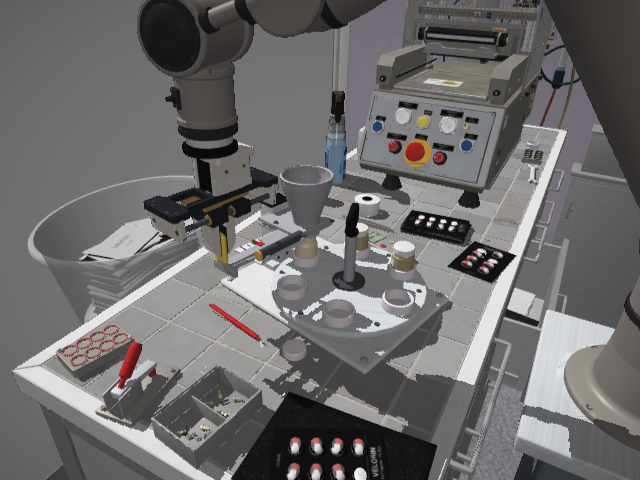

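In the top picture the pointer lies in the middle of the green band at (410,222 in the crop). Travel is 24.7 mm, holding steady against roughly 8 N. The jars are upright, so I'm handing in.

Run:
```python
from h import *
print(bot.close_job())
o=bot.get_obs();print(o['time'],o['tool_pos'],o['contact_force'],o['grip_width'])
```

```text
the job is handed in; nothing more can be done
None
the job is handed in; nothing more can be done
```

I turned the table 60° clockwise by its bar, let it click in with the open jar under the spout, then pulled the gate to half open. The job was handed in at about 17.5 s with the fingers still holding the gate there; it reported no verdict.

**Last checks before handing in:**
- **Gate:** TCP travel was 24.7 mm from the shut position. The network's handle position, about 25 mm along, agrees. The top picture shows the red pointer in the middle of the green band.
- **Hold:** the spring pulled at about 8 N measured on the tool (9 N expected at half). The joints were practically still, and the fingers were closed on the handle at 9.6 mm.
- **Open jar:** the network put it at (579, -13), about 3–4 mm from where I reckon the spout is. That is within its own error of about 4 mm. The wrist and scene pictures show it under the spout.
- **Other jars and things round the station:** in the pictures the two capped jars stand upright in their nests, and the pen, cap and thermometer look unmoved.

**Disagreements:**
- The bar slipped a few degrees in the jaws while leaving the first notch, but the table caught up before 60°.
- After the turn, one "spout" report with a low score (0.3) was really the turntable handle, so I ignored it.

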